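# Step a worn sprocket's marked spots under the gauge pointer

### The job

Bike-cellar wear check: using the black knob on the aluminium carrier of the x-y slide, bring the red spot on the sprocket straight under the tip of the fixed black pointer and keep it still there for two seconds for a reading. Then bring the blue spot under the pointer tip and leave it there, letting go of the knob. Do not touch the sprocket or the pointer, and leave the brake pads, spoke wrench and pump head where they are.

Things in the scene. Friction and masses are not known exactly. Their poses are not given: they have to be found in the camera images.
- stage: fixed green base of the x-y slide, 340 x 150 x 30 mm, on the table at varying place and yaw. Origin on the table top straight under the pointer tip; x and y axes are the directions of the two slides (x away from the robot at yaw 0); the base runs from x = -210 to +130 mm, and a small foot carries the pointer's column
- pointer: fixed gauge pointer: steel column 18 mm thick, 164 mm high with its black clamp, standing at x = +60, y = +165 mm in the stage's frame, from which a thin black needle slopes down to the tip. Same origin and axes as the stage
- pointer_tip (a point): the free end of the needle (4 mm thick there), 78.5 mm above the table, 11 mm above the sprocket's face
- carrier: aluminium plate 215 x 120 x 11 mm, top 57 mm above the table, sliding along the stage's x and y on a dark steel saddle 280 mm wide. Axes as the stage's; origin on the table top under the sprocket's centre, which is under the pointer tip when both slides are centred. Each slide travels 60 mm either side of that, with about 3 N friction, and stays where left. It starts 46 to 58 mm along -x
- knob_top (a point): centre of the top of the black knob fixed upright on the carrier at x = -130 mm in its frame: round, 26 mm in diameter, 46 mm high, top 103 mm above the table. Grip it from above about 20 mm below its top
- sprocket: steel bicycle sprocket, 105 mm over its teeth, face 67 mm above the table with a black hub nut 6 mm higher in the middle, clamped flat on the carrier at any angle; it does not turn in use. Origin on the table top under its centre. Three painted spots 16 mm in diameter lie 36 mm from its centre, 120 degrees apart: red, blue, and a yellow one that is not used
- spot_red (a point): centre of the red spot on the sprocket's face
- spot_blue (a point): centre of the blue spot on the sprocket's face
- pad_a: green brake pad on a steel backing, 55 x 16 x 14 mm with a short stud on top (26 mm high in all), loose on the table beside the stage; origin at the centre of its underside
- pad_b: second green brake pad, the same
- spoke_wrench: round chrome spoke wrench, 64 mm across, 8 mm thick, lying loose; origin at the centre of its underside
- pump_head: black plastic pump head with a grey lever, about 80 x 26 x 32 mm, lying loose; origin at the centre of its underside

How it is judged:
On the way:
1. the red spot is under the pointer tip (tip over the painted spot, within 8 mm of its centre) and the carrier stands still for 1.2 s (horizontal distance between spot_red and pointer_tip below 0.008 m and linear speed of carrier below 0.01 m/s), for 1.2 s.
At the end, for the whole second after the job is handed in: After the red spot has been read, the blue spot is at rest under the pointer tip, within 8 mm of its centre seen from above (the tip over the painted spot), with the knob let go (horizontal distance between spot_blue and pointer_tip below 0.008 m and linear speed of carrier below 0.01 m/s); the robot touches nothing.
It fails at once if the robot pushes on the sprocket (over 1 N) (contact force between any of the fingers, the arm and sprocket above 1 N).
It fails at once if the robot pushes on the pointer or its column (over 1 N) (contact force between any of the fingers, the arm and pointer above 1 N).
It fails at once if a brake pad, the spoke wrench or the pump head is shifted more than 20 mm (distance of any of pad_a, pad_b, spoke_wrench, pump_head from where it was at the start of the episode above 0.02 m).
It also fails if it takes over 48 s, if anything falls off the work surface, if the arm or the gripper's body presses on something with over 40 N, if the wrist force passes 120 N, or if a joint passes its speed limit or range.

### The arm

A 6-joint arm with a two-finger parallel gripper is mounted at the origin on the work surface. World frame = base frame: x ahead of the robot, y to its left, z up, the work surface at z = 0. Lengths are in m, angles in rad, forces in N, time in s.
With the tool pointing down it reaches from about 0.3 to 0.775 m from the base axis. Payload 14.6 kg.
Tool frame: the origin (TCP) lies midway between the tips of the shut fingers; the grasp point (between the pads) lies 19 mm behind it (ctrl.pinch_z is the z of the grasp point in the tool frame, in m); z points along the fingers, y is the line along which they close (so a half turn about z gives the same grasp; the last joint's range is limited). The gripper opens to 94 mm and grips with 3 to 60 N. Pads are 16 mm wide; open, the fingers measure 119 mm over their backs; the gripper's body (75 mm by 177 mm) begins 78 mm behind the grasp point.
Start: joints at [1.255, 0.3, 1.521, -0, 1.321, -0.067], TCP at [0.135, 0.533, 0.205] pointing down, gripper open.
Joint ranges: [-3.03, 3.03], [-0.79, 2.21], [0.23, 2.52], [-1.04, 4.18], [0, 3.07], [-2.55, 2.55]. Speed limits (rad/s): [2.22, 2.22, 2.57, 3.14, 3.14, 3.14].

### API

Orientations are given as [roll, pitch, yaw] about the fixed x, y, z axes, in that order (R = Rz(yaw) Ry(pitch) Rx(roll)).
In Python, from station import ctrl, camera, ticket gives the robot as it stands. The module is installed in compiled form; this text tells all that it offers.
- The arm moves only by the shell command python3 -m inch 'ROWS' [FORCE]. ROWS is text: rows parted by semicolons, each of 7 numbers parted by spaces: the opening, from -1 (shut) to 1 (fully open), then the shift along the tool's x, y, z in units of 0.03 m (1.0 is 0.03 m), then the turn, a rotation vector about the tool's x, y, z in units of 10 degrees (1.0 is 10 degrees). In form: grip dx dy dz rx ry rz; .... A call has 1 to 10 rows; each row shifts and turns the commanded pose from where the row before left it, along the tool's axes as they then stand; what a row does not reach is not made up. A row lasts 1/8 s, in which the tool goes at most 62.5 mm and 10.7 degrees, less where a joint would pass 70% of its speed; a pose out of reach is approached as far as the arm can. A call with a number of a shift or a turn outside -1 to 1 is refused whole. A call with a gripper value outside its range is refused whole. The fingers move at their own pace and stop on an object; FORCE is the grip in N (left out, the last holds). Time passes only in rows, so rows that do not move let the fingers close. It gives the time, the measured TCP pose, the force, the opening and the grip force at its end, in the units of the state.
- ctrl.get_obs(): the state, without advancing time (a new reading comes with each control period).
- camera(name): name is "side" or "top" or "wrist"; returns a dict with "img" (480x640x3 uint8, blue, green, red), "range_z" (480x640 float32, m along the optical axis (not along the pixel's ray), 0 where there is no reading), "intrinsics" (3x3 intrinsics, pixels), "view" (4x4, takes a point from world to camera coordinates). Camera axes: x right, y down, z forward; pixel columns grow to the right and rows downward; lengths in m; the calibration is good to about 2 mm. A picture is of the moment at which its call begins.
- ticket.hand_in(): hands the job in; it is judged then, once.
The state is a dict: "time_s": time; "qpos": joint angles; "joint_vel": joint speeds; "tau": joint torques, N m; "ee_pos": TCP position; "eef_rot": TCP orientation; "force": force on the tool from outside, world axes, zero at the start; "moment": the same for the moment, N m; "grip_width": finger opening in m; "grip_force": force on a finger pad.
Only numpy, scipy, OpenCV 4.12 (cv2) and the standard library are available. Lean on these libraries where they do the work, as an engineer would, in place of code of your own. Each camera call takes 0.05 s, during which the arm holds its last target. There are 200 camera calls.

## Working session

There is one attempt and no reset: what is moved stays moved. The work goes in short steps, Python scripts to look and compute and a shell command to move; the robot and the scene stay as the last step left them, time stands still between calls to the robot, and variables do not carry over. Pictures are saved under pics/ and viewed, at most 10 in all, crops included, and the job is handed in when it is done.

```bash
mkdir -p pics; cat > h.py <<'E'
import numpy as np, cv2
from station import ctrl, camera, ticket
def ray(c,u,v,z):
    V=c["view"];R=V[:3,:3];t=V[:3,3];o=-R.T@t
    d=R.T@np.linalg.inv(c["intrinsics"])@np.array([u,v,1.])
    return o+d*(z-o[2])/d[2]
def proj(c,p):
    q=c["intrinsics"]@(c["view"][:3,:3]@np.array(p)+c["view"][:3,3]);return q[:2]/q[2]
def cloud(c):
    Z=c["range_z"];v,u=np.mgrid[:480,:640];K=np.linalg.inv(c["intrinsics"])
    P=np.stack([u,v,np.ones_like(u)],-1)@K.T*Z[...,None]
    P=(P-c["view"][:3,3])@c["view"][:3,:3];P[Z==0]=np.nan;return P
E
python3 - <<'E'
from h import *
for n in("top","side"):
    c=camera(n);cv2.imwrite(f"pics/{n}0.png",c["img"]);print(n,-c["view"][:3,:3].T@c["view"][:3,3],c["view"][2,:3])
o=ctrl.get_obs();print(o,ctrl.pinch_z)
E
```

```text
top [0.49130347 0.01853158 1.11592654] [ 0.06478813 -0.01374277 -0.99780441]
side [ 0.38689366 -0.68740024  0.7191545 ] [ 0.16272226  0.74473709 -0.64721568]
{'time_s': 0.1, 'qpos': array([ 1.25541570e+00,  3.00402116e-01,  1.52149688e+00, -3.87046937e-05,
        1.32069556e+00, -6.66153588e-02]), 'joint_vel': array([ 0.00058987, -0.00234857, -0.00385158,  0.00073613,  0.00119299,
        0.0004357 ]), 'tau': array([ 1.03960112e-03, -5.32647014e+01, -3.53279793e+01,  7.10196700e-02,
        2.35724525e-02, -7.41116310e-05]), 'ee_pos': array([0.13536468, 0.53284869, 0.20495979]), 'eef_rot': array([-3.14059047e+00, -2.92852716e-05,  2.89283697e+00]), 'force': array([ 0.87267711,  0.18136749, -0.87278021]), 'moment': array([-0.00069816,  0.01373199, -0.02062325]), 'grip_force': 0.0, 'grip_width': 0.09412565070416068} -0.0188
```

View pics/top0.png

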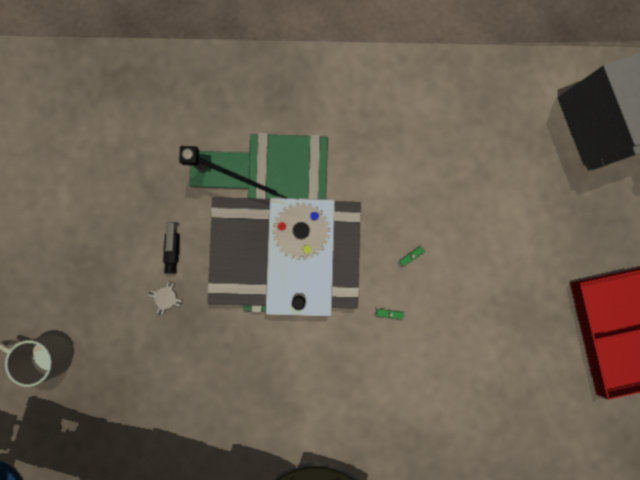

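View pics/side0.png

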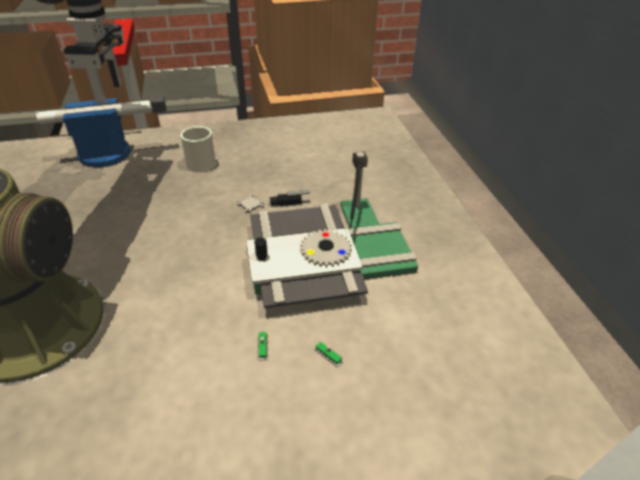

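The top view shows the red spot at about (282,226), blue at (314,216), yellow at (307,250), knob top at (298,302), needle tip at about (286,196) and the column at (189,155). In the side view, red is at (325,234), blue at (342,252) and the knob at (261,248). The pads are to the right of the stage. The wrench and pump head are to the left.

```bash
cat >> h.py <<'E'
def spots(c,box):
    x0,x1,y0,y1=box;h=cv2.cvtColor(c["img"],cv2.COLOR_BGR2HSV);r={}
    for n,a,b in(("red",-8,8),("blue",105,130),("yellow",22,35)):
        H=h[...,0].astype(int);H=np.where(H>170,H-180,H)
        m=(H>=a)&(H<=b)&(h[...,1]>140)&(h[...,2]>70);k=np.zeros_like(m);k[y0:y1,x0:x1]=m[y0:y1,x0:x1]
        v,u=np.nonzero(k)
        if len(u):
            r[n]=(ray(c,u.mean(),v.mean(),.067),u.mean(),v.mean(),len(u))
    return r
E
python3 - <<'E'
from h import *
np.set_printoptions(precision=4,suppress=True)
for n,b in(("top",(265,340,195,265)),("side",(298,356,226,268))):
    c=camera(n);s=spots(c,b);print(n,{k:(np.round(v[0],4),np.round(v[1:],1)) for k,v in s.items()})
    P=[v[0] for v in s.values()];print("centre",np.mean(P,0),[np.linalg.norm(p-np.mean(P,0)) for p in P])
    g=cv2.cvtColor(c["img"],cv2.COLOR_BGR2GRAY)
    if n=="top":
        # carrier rectangle at z=.057
        m=(g>150).astype(np.uint8);m[:190]=0;m[325:]=0;m[:,:262]=0;m[:,340:]=0
        cs,_=cv2.findContours(m,0,1);k=max(cs,key=cv2.contourArea).reshape(-1,2)
        W=np.array([ray(c,u,v,.057)[:2] for u,v in k]).astype(np.float32);print("carrier",cv2.minAreaRect(W*1000))
        hs=cv2.cvtColor(c["img"],cv2.COLOR_BGR2HSV)
        for nm,(x0,x1,y0,y1),z in(("knob",(285,312,288,316),.103),("colm",(175,203,142,168),.164)):
            kk=np.zeros_like(g);kk[y0:y1,x0:x1]=g[y0:y1,x0:x1]<50
            v,u=np.nonzero(kk);print(nm,u.mean(),v.mean(),len(u),ray(c,u.mean(),v.mean(),z))
        print("tipguess",ray(c,286,196,.0785))
        a=cv2.resize(c["img"][130:330,200:370],None,fx=3,fy=3,interpolation=2)
        cv2.imwrite("pics/topc.png",a[:600])
    else:
        a=cv2.resize(c["img"][150:290,235:415],None,fx=4,fy=4,interpolation=2);cv2.imwrite("pics/sidec.png",a)
E
```

```text
top {'red': (array([0.572, 0.067, 0.067]), array([281.5, 226. ,  44. ])), 'blue': (array([0.5916, 0.0078, 0.067 ]), array([314. , 215.8,  41. ])), 'yellow': (array([0.5305, 0.0206, 0.067 ]), array([306.6, 249. ,  39. ]))}
centre [0.5647 0.0318 0.067 ] [np.float64(0.03591349152776251), np.float64(0.03600447373200763), np.float64(0.0359471741283015)]
carrier ((517.1787719726562, 27.086219787597656), (127.97444152832031, 213.24392700195312), 88.72358703613281)
knob 298.4135338345865 301.7142857142857 133 [0.4368 0.0337 0.103 ]
colm 192.0751633986928 157.5032679738562 306 [0.6771 0.2132 0.164 ]
tipguess [0.6258 0.0592 0.0785]
side {'red': (array([0.5718, 0.0681, 0.067 ]), array([325.2, 234.1,  25. ])), 'blue': (array([0.5915, 0.0088, 0.067 ]), array([341.5, 251.7,  18. ])), 'yellow': (array([0.5303, 0.021 , 0.067 ]), array([310. , 251.8,  28. ]))}
centre [0.5645 0.0326 0.067 ] [np.float64(0.036217906609110104), np.float64(0.035980349159151825), np.float64(0.03619635345052384)]
```

View pics/topc.png

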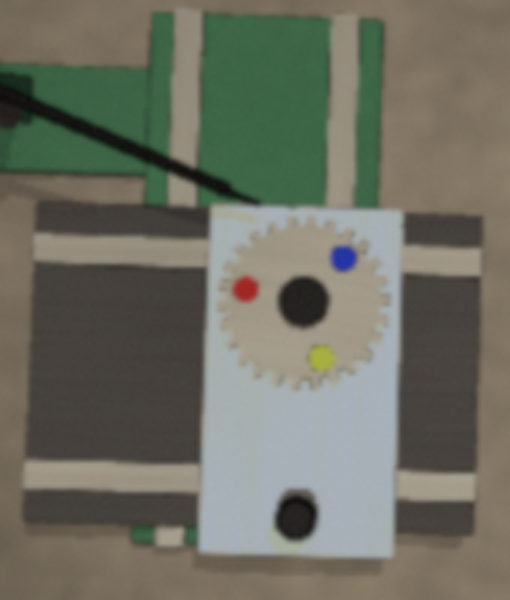

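View pics/sidec.png

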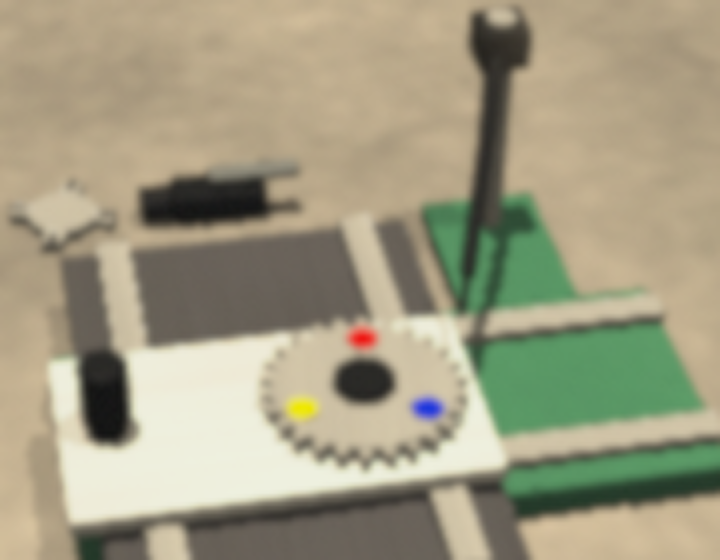

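In the enlarged top view, the needle ends at crop (260,204), which is full-frame (286.7,198). In the side crop it ends at about (462,308), which is full-frame (350.5,227). I'll cross-check this against the column and the base edges.

```bash
python3 - <<'E'
from h import *
np.set_printoptions(precision=4,suppress=True)
c=camera("top");s=camera("side")
print("tip top",ray(c,286.5,197.7,.0785),"side",ray(s,350.3,227,.0785))
print("col top",ray(c,188.5,155,.164),ray(s,235+502/4,150+17/4,.164))
hs=cv2.cvtColor(c["img"],cv2.COLOR_BGR2HSV)
g=cv2.cvtColor(c["img"],cv2.COLOR_BGR2GRAY)
# saddle light strips / green base edge lines: fit by row/col scans
def line(pts,z):
    W=np.array([ray(c,u,v,z)[:2] for u,v in pts],dtype=np.float32);l=cv2.fitLine(W,cv2.DIST_HUBER,0,.001,.001).ravel();return l
G=(hs[...,0]>60)&(hs[...,0]<95)&(hs[...,1]>80)
R=[(max(np.nonzero(G[v,300:345])[0])+300,v) for v in range(140,192)]
l=line(R,.03);print("right edge",l,np.degrees(np.arctan2(l[1],l[0])))
T=[(u,min(np.nonzero(G[120:160,u])[0])+120) for u in range(272,314)]
l=line(T,.03);print("far edge",l,np.degrees(np.arctan2(l[1],l[0])))
for r in((336,358),(215,262)):
    v=[(u,np.average(np.arange(196,230),weights=(np.clip(g[196:230,u].astype(float)-110,0,None)+1e-6))) for u in range(*r)]
    l=line(v,.046);print("strip",l,np.degrees(np.arctan2(l[1],l[0])))
E
```

```text
tip top [0.6227 0.0582 0.0785] side [0.6245 0.0668 0.0785]
col top [0.6812 0.2193 0.164 ] [0.6801 0.2049 0.164 ]
right edge [ 0.9995 -0.0314  0.6924 -0.0125] -1.7990788Traceback (most recent call last):
  File "<stdin>", line 14, in <module>
ValueError: min() iterable argument is empty
```

```bash
python3 - <<'E'
from h import *
np.set_printoptions(precision=4,suppress=True)
c=camera("top");s=camera("side")
hs=cv2.cvtColor(c["img"],cv2.COLOR_BGR2HSV)
G=(hs[...,0]>55)&(hs[...,0]<95)&(hs[...,1]>70)
for v in(142,146,188,192): 
    x=np.nonzero(G[v,180:345])[0]+180; print(v,x.min(),x.max(),ray(c,x.min()-.5,v,.03)[:2],ray(c,x.max()+.5,v,.03)[:2])
for u in(275,290,305):
    x=np.nonzero(G[120:190,u])[0]+120; print(u,x.min(),ray(c,u,x.min()-.5,.03)[:2])
P=cloud(c); 
for n,cc in(("top",c),("side",s)):
    P=cloud(cc);M=(P[...,2]>.074)&(P[...,2]<.2)&(P[...,0]>.58)&(P[...,0]<.75)&(P[...,1]>.02)&(P[...,1]<.26)
    Q=P[M];o=np.argsort(Q[:,2]);print(n,len(Q),"\n",Q[o[:8]]); t=Q[Q[:,2]>.155];print("col",len(t),t.mean(0),t.min(0),t.max(0))
a=cv2.resize(c["img"][180:215,265:310],None,fx=8,fy=8,interpolation=0)
b=cv2.resize(s["img"][200:245,330:375],None,fx=8,fy=8,interpolation=0)
im=np.zeros((360,730,3),np.uint8);im[:280,:360]=a;im[:,370:]=b;cv2.imwrite("pics/tips.png",im)
E
```

```text
142 251 326 [0.7348 0.1303] [ 0.737  -0.0147]
146 251 326 [0.727  0.1301] [ 0.7292 -0.0148]
188 248 325 [0.6463 0.1343] [ 0.6484 -0.0138]
192 249 325 [0.6387 0.1322] [ 0.6407 -0.0138]
275 135 [0.75   0.0838]
290 136 [0.7485 0.0552]
305 136 [0.7489 0.0265]
top 844 
 [[0.6791 0.2204 0.0744]
 [0.6772 0.2239 0.0746]
 [0.6824 0.2164 0.0765]
 [0.6765 0.2251 0.078 ]
 [0.6801 0.2177 0.0793]
 [0.6256 0.0627 0.0793]
 [0.678  0.2211 0.0802]
 [0.6218 0.0608 0.0806]]
col 18 [0.684  0.2238 0.1561] [0.6761 0.2166 0.1551] [0.6928 0.2319 0.1579]
side 523 
 [[0.6857 0.2159 0.0752]
 [0.6923 0.2223 0.0756]
 [0.6862 0.2178 0.0766]
 [0.6835 0.2172 0.0773]
 [0.6869 0.2205 0.0775]
 [0.6841 0.2194 0.0785]
 [0.6882 0.217  0.0796]
 [0.6205 0.0624 0.08  ]]
col 3 [0.6849 0.2209 0.1557] [0.6837 0.2161 0.155 ] [0.6858 0.2276 0.1561]
```

View pics/tips.png

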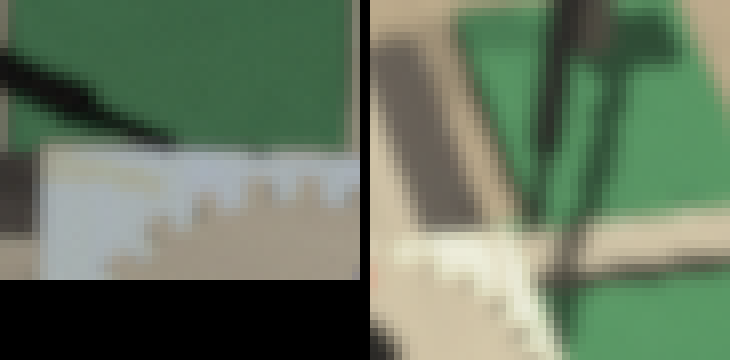

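The sources agree:
- **Tip:** the far base edge, column, depth and both tip rays put it at about (0.621, 0.061).
- **Yaw:** about -1.5°.
- **Carrier x offset:** -56 mm, inside the given 46–58 mm.
- **Spot radius:** measures 36 mm, as given.

Next I move to above the knob at about (0.435, 0.0345).

```bash
python3 -m inch '1 -.98 -.97 0 0 0 0;1 -.98 -.97 0 0 0 0;1 -.98 -.97 0 0 0 0;1 -.98 -.97 0 0 0 0;1 -.98 -.97 0 0 0 0;1 -.98 -.97 0 0 0 0;1 -.98 -.97 0 0 0 0;1 -.98 -.97 0 0 0 0;1 -.98 -.97 0 0 0 0;1 -.98 -.97 0 0 0 0' 20; python3 -m inch '1 -.98 -.97 0 0 0 0;1 -.98 -.97 0 0 0 0;1 -.98 -.97 0 0 0 0;1 -.98 -.97 0 0 0 0;1 0 0 0 0 0 -.64;1 0 0 0 0 0 -.64;1 0 0 0 0 0 0'
```

```text
time_s: 1.65
ee_pos: [0.3493, 0.1774, 0.2057]
eef_rot: [3.141, 0.0, 2.893]
force: [0.1, 0.7, -0.4]
grip_width: 0.0942
grip_force: 0.0
time_s: 2.52
ee_pos: [0.434, 0.0368, 0.2054]
eef_rot: [-3.142, -0.0, 3.115]
force: [-0.3, 0.5, 0.5]
grip_width: 0.0941
grip_force: 0.0
```

```bash
python3 -m inch '1 0 -.08 .9 0 0 0;1 0 0 .9 0 0 0;1 0 0 .9 0 0 0;1 0 0 .9 0 0 0;1 0 0 .5 0 0 0;1 0 0 .47 0 0 0;1 0 0 0 0 0 0'; python3 -m inch '-1 0 0 0 0 0 0;-1 0 0 0 0 0 0;-1 0 0 0 0 0 0;-1 0 0 0 0 0 0;-1 0 0 0 0 0 0;-1 0 0 0 0 0 0' 25; python3 - <<'E'
from h import *
c=camera("top");s=camera("side")
for n,cc,b in(("top",c,(265,340,195,265)),("side",s,(298,356,226,268))): print(n,{k:np.round(v[0],4) for k,v in spots(cc,b).items()})
E
```

```text
time_s: 3.4
ee_pos: [0.4338, 0.0345, 0.0679]
eef_rot: [-3.142, -0.001, 3.116]
force: [-0.5, 0.2, 1.3]
grip_width: 0.0941
grip_force: 0.0
time_s: 4.15
ee_pos: [0.434, 0.0344, 0.0683]
eef_rot: [3.142, -0.0, 3.116]
force: [0.4, 0.7, 0.1]
grip_width: 0.0374
grip_force: 0.0
top {'red': array([0.572, 0.067, 0.067]), 'blue': array([0.5916, 0.0078, 0.067 ]), 'yellow': array([0.5305, 0.0206, 0.067 ])}
side {'red': array([0.5719, 0.0677, 0.067 ]), 'blue': array([0.5917, 0.009 , 0.067 ]), 'yellow': array([0.5304, 0.0218, 0.067 ])}
```

```bash
python3 -m inch '-1 0 0 0 0 0 0;-1 0 0 0 0 0 0;-1 0 0 0 0 0 0;-1 0 0 0 0 0 0'; python3 -m inch '-1 -.3 -.03 0 0 0 0;-1 -.3 -.03 0 0 0 0;-1 -.3 -.03 0 0 0 0;-1 -.3 -.03 0 0 0 0;-1 -.3 -.03 0 0 0 0;-1 -.14 -.02 0 0 0 0;-1 0 0 0 0 0 0;-1 0 0 0 0 0 0'; python3 - <<'E'
from h import *
c=camera("top");s=camera("side")
for n,cc,b in(("top",c,(255,340,175,260)),("side",s,(298,380,215,270))): print(n,{k:np.round(v[0],4) for k,v in spots(cc,b).items()})
w=camera("wrist")
a=cv2.resize(c["img"][175:220,265:310],None,fx=8,fy=8,interpolation=0)
b=cv2.resize(s["img"][205:250,330:375],None,fx=8,fy=8,interpolation=0)
im=np.zeros((600,730,3),np.uint8);im[:360,:360]=a;im[:360,370:]=b;im[360:,:320]=cv2.resize(w["img"],(320,240));cv2.imwrite("pics/red.png",im)
E
```

```text
time_s: 4.75
ee_pos: [0.434, 0.0345, 0.0683]
eef_rot: [3.141, -0.0, 3.116]
force: [0.5, 2.2, -0.5]
grip_width: 0.0255
grip_force: 25.0
time_s: 5.75
ee_pos: [0.4832, 0.0281, 0.0684]
eef_rot: [3.142, 0.001, 3.116]
force: [3.0, 2.9, -0.8]
grip_width: 0.0254
grip_force: 25.0
top {'red': array([0.6213, 0.0595, 0.067 ]), 'blue': array([6.41e-01, 3.00e-04, 6.70e-02]), 'yellow': array([0.58  , 0.0132, 0.067 ])}
side {'red': array([0.6215, 0.0603, 0.067 ]), 'blue': array([0.6405, 0.001 , 0.067 ]), 'yellow': array([0.5797, 0.0138, 0.067 ])}
```

View pics/red.png

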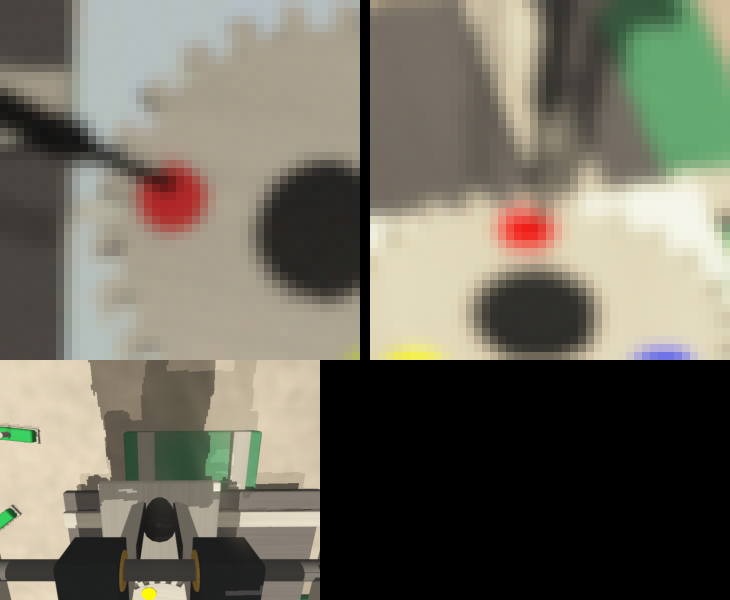

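In the top crop the needle tip lies over the red disc, at about pixel (286,197.5) against a disc centre of (286,199.2). Allowing for parallax, they are within about 2 mm. In the side crop the needle ends just behind the red spot at (350,227), in line with it. Now I hold still.

```bash
python3 - <<'E'
from h import *
c=camera("top");s=camera("side")
print(ray(c,286.2,197.6,.0785),ray(c,286,199.2,.067),proj(s,[.6225,.0595,.0785]),proj(s,[.6215,.0603,.067]))
E
python3 -m inch '-1 0 0 0 0 0 0;-1 0 0 0 0 0 0;-1 0 0 0 0 0 0;-1 0 0 0 0 0 0;-1 0 0 0 0 0 0;-1 0 0 0 0 0 0;-1 0 0 0 0 0 0;-1 0 0 0 0 0 0;-1 0 0 0 0 0 0;-1 0 0 0 0 0 0'; python3 -m inch '-1 0 0 0 0 0 0;-1 0 0 0 0 0 0;-1 0 0 0 0 0 0;-1 0 0 0 0 0 0;-1 0 0 0 0 0 0;-1 0 0 0 0 0 0;-1 0 0 0 0 0 0;-1 0 0 0 0 0 0'
```

```text
[0.62284893 0.05874366 0.0785    ] [0.62135281 0.05951096 0.067     ] [350.25646644 229.31401769] [349.3991522  233.42109142]
time_s: 7.25
ee_pos: [0.4831, 0.0281, 0.0684]
eef_rot: [-3.142, 0.0, 3.116]
force: [3.6, 2.5, -2.4]
grip_width: 0.0256
grip_force: 25.0
time_s: 8.25
ee_pos: [0.483, 0.0281, 0.0684]
eef_rot: [-3.142, 0.0, 3.116]
force: [3.6, 2.6, -0.5]
grip_width: 0.0255
grip_force: 25.0
```

Red has been held for 2 s. The tip estimate of (0.6225, 0.060) holds. Blue needs (-0.018, +0.0594) in world, which is tool x +0.65 and y +1.96 units.

```bash
python3 -m inch '-1 .1 .3 0 0 0 0;-1 .1 .3 0 0 0 0;-1 .1 .3 0 0 0 0;-1 .1 .3 0 0 0 0;-1 .1 .3 0 0 0 0;-1 .1 .3 0 0 0 0;-1 .05 .16 0 0 0 0;-1 0 0 0 0 0 0;-1 0 0 0 0 0 0'; python3 - <<'E'
from h import *
c=camera("top");s=camera("side")
for n,cc,b in(("top",c,(225,320,175,260)),("side",s,(298,380,200,270))): print(n,{k:(np.round(v[0],4),np.round(v[1:],1)) for k,v in spots(cc,b).items()})
a=cv2.resize(c["img"][175:220,265:310],None,fx=8,fy=8,interpolation=0)
b=cv2.resize(s["img"][205:250,330:375],None,fx=8,fy=8,interpolation=0)
im=np.zeros((360,730,3),np.uint8);im[:360,:360]=a;im[:360,370:]=b;cv2.imwrite("pics/blue.png",im)
E
```

```text
time_s: 9.38
ee_pos: [0.4648, 0.0875, 0.0683]
eef_rot: [3.141, -0.001, 3.116]
force: [-1.8, 3.7, 1.4]
grip_width: 0.0258
grip_force: 25.0
top {'red': (array([0.603 , 0.1189, 0.067 ]), array([253.4, 208.7,  46. ])), 'blue': (array([0.6225, 0.0598, 0.067 ]), array([285.8, 198.6,  37. ])), 'yellow': (array([0.5614, 0.0724, 0.067 ]), array([278.4, 231.8,  35. ]))}
side {'red': (array([0.6023, 0.1192, 0.067 ]), array([333.7, 217.4,  18. ])), 'blue': (array([0.6225, 0.061 , 0.067 ]), array([349.8, 233.2,  13. ])), 'yellow': (array([0.5608, 0.0729, 0.067 ]), array([319.5, 233.4,  22. ]))}
```

View pics/blue.png

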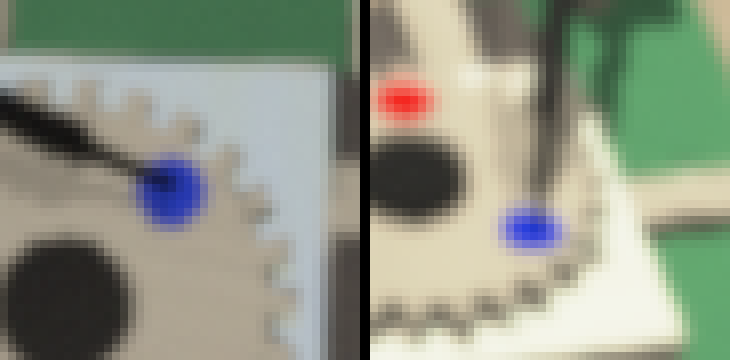

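The tip is over the blue disc in the top crop: tip (172,184), disc centre (171,192). In the side view the needle ends at about (350.7,229.5), matching the predicted 229.3. Next I let go and lift.

```bash
python3 -m inch '0 0 0 0 0 0 0;0.3 0 0 0 0 0 0;0.3 0 0 0 0 0 0;0.3 0 0 0 0 0 0;0.3 0 0 0 0 0 0;0.3 0 0 0 0 0 0'; python3 -m inch '0.3 0 0 -.4 0 0 0;0.3 0 0 -.8 0 0 0;0.3 0 0 -.8 0 0 0;0.3 0 0 -.8 0 0 0;0.3 0 0 -.8 0 0 0;0.3 0 0 0 0 0 0;0.3 0 0 0 0 0 0;0.3 0 0 0 0 0 0'; python3 - <<'E'
from h import *
c=camera("top");s=camera("side")
for n,cc,b in(("top",c,(225,320,175,260)),("side",s,(298,380,200,270))): print(n,{k:np.round(v[0],4) for k,v in spots(cc,b).items()})
E
```

```text
time_s: 10.22
ee_pos: [0.465, 0.0874, 0.0684]
eef_rot: [-3.142, -0.0, 3.116]
force: [-0.1, -0.4, 0.8]
grip_width: 0.0608
grip_force: 0.0
time_s: 11.22
ee_pos: [0.4647, 0.0873, 0.1756]
eef_rot: [-3.141, -0.001, 3.116]
force: [0.1, 0.2, 0.5]
grip_width: 0.0612
grip_force: 0.0
top {'red': array([0.6032, 0.1189, 0.067 ]), 'blue': array([0.6224, 0.0597, 0.067 ]), 'yellow': array([0.5614, 0.0722, 0.067 ])}
side {'red': array([0.6023, 0.1192, 0.067 ]), 'blue': array([0.6225, 0.061 , 0.067 ]), 'yellow': array([0.5608, 0.0729, 0.067 ])}
```

```bash
python3 -c "
from station import ticket
print(ticket.hand_in())"
```

```text
the job is handed in; nothing more can be done
None
```

The red spot was held still under the pointer tip for over 2 s, then the blue spot was left there with the knob released, each within about 2 mm by camera; the job is handed in, but no verdict was returned.

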